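# Drain the squash and hang up the steamer basket

## Robot

A 6-joint arm with a two-finger parallel gripper is mounted at the origin on the work surface. World frame = base frame: x ahead of the robot, y to its left, z up, the work surface at z = 0. Lengths are in m, angles in rad, forces in N, time in s.
With the tool pointing down it reaches from about 0.375 to 0.925 m from the base axis. Payload 5.7 kg.
Tool frame: the origin (TCP) lies on the centre line of the jaws, within the pads' length; the fingertips stand 25 mm ahead of it and the grasp point (between the pads) lies 6 mm ahead of it; z points along the fingers, y is the line along which they close (so a half turn about z gives the same grasp; the last joint's range is limited). The gripper opens to 85 mm and grips with 20 to 120 N. Pads are 22 mm wide; open, the fingers measure 114 mm over their backs; the gripper's body (76 mm by 85 mm) begins 54 mm behind the grasp point. The pads swing forward as they close: fully open they stand 13 mm farther back than shut.
Start: joints at [-1.366, 0.359, 1.51, -0, 1.272, -0.115], TCP at [0.189, -0.57, 0.256] pointing down, gripper open.
Joint ranges: [-2.97, 2.97], [-1.01, 2.36], [0.21, 2.38], [-0.96, 4.11], [0.2, 2.71], [-2.98, 2.98]. Speed limits (rad/s): [2.39, 2.39, 3.14, 3.14, 3.14, 3.14].

## Interface

Orientations are given as a unit quaternion [w, x, y, z].
In Python, from rig import robot, viewer gives the robot as it stands.
- The arm moves only by the tool apply_moves, never from a script. Its argument "rows" is a list of rows, each an object of numbers: "gripper": the closure, from 0 (fully open) to 1 (shut); "dx", "dy", "dz": the shift along the tool's x, y, z in mm; "turn": the turn about the tool's z in degrees. A call has 1 to 20 rows; each row is the pose to reach, as a shift and turn from the pose commanded when the call began, along the tool's axes at that moment; what a row does not reach only later rows make up. A row lasts 1/8 s, in which the tool goes at most 62.5 mm and 10.7 degrees, less where a joint would pass 70% of its speed; a pose out of reach is approached as far as the arm can. A call with a gripper value outside its range is refused whole. The fingers move at their own pace and stop on an object; the grip force is fixed at half the most. Time passes only in rows, so rows that repeat a pose let the fingers close. It gives the time, the measured TCP pose, the force, the opening and the grip force at its end, in the units of the state.
- robot.sense(): the state, without advancing time (a new reading comes with each control period).
- viewer.capture(name): name is "scene" or "top"; returns a dict with "color" (480x640x3 uint8, blue, green, red), "fov_y" (degrees; the focal length in pixels is half the picture's height over the tangent of half this angle, whatever the lens; pixels are square), "cx", "cy" (the principal point, pixels), "rvec" (rotation vector, rad) and "tvec" (3), from world to camera coordinates, as OpenCV has them. Camera axes: x right, y down, z forward; pixel columns grow to the right and rows downward; lengths in m; the calibration is good to about 2 mm. A picture is of the moment at which its call begins. There is no depth.
- robot.job_done(): hands the job in; it is judged then, once.
The state is a dict: "clock": time; "joint_positions": joint angles; "joint_vel": joint speeds; "tau": joint torques, N m; "position": TCP position; "eef_rot": TCP orientation; "force": force on the tool from outside, world axes, zero at the start; "torque": the same for the moment, N m; "grip_width": opening from 0.0 (shut) to 1.0 (fully open); "grasp_force": force on a finger pad.
Only numpy, scipy, OpenCV 4.12 (cv2) and the standard library are available. Lean on these libraries where they do the work, as an engineer would, in place of code of your own. Each camera call takes 0.05 s, during which the arm holds its last target. There are 200 camera calls.

## Task

Put every squash chunk from the chopping board onto the draining chute, behind its closed green flap. Then hold the steamer basket in the air under the lip of the chute and push the flap's paddle back with it, so that all the chunks slide down into the basket while you hold it. Finally hang the basket with the chunks in it by its handle on the hook of the stand, clear of the table, let the flap close, and leave the other kitchen things where they are.

Things in the scene. Friction and masses are not known exactly. Their poses are not given: they have to be found in the camera images.
- chunk0_center (a point): Centre of orange squash chunk 0, a rigid loaf shape with flat underside and round back, 60 (its x) x 40 (its y) x 40 mm (its z, up at the start), about 80 g, half-way up it; lying at the start on the 12 mm thick chopping board. Absent (None) in some starts; 3 to 5 chunks are present.
- chunk1_center (a point): Centre of orange squash chunk 1, a rigid loaf shape with flat underside and round back, 60 (its x) x 40 (its y) x 40 mm (its z, up at the start), about 80 g, half-way up it; lying at the start on the 12 mm thick chopping board. Absent (None) in some starts; 3 to 5 chunks are present.
- chunk2_center (a point): Centre of orange squash chunk 2, a rigid loaf shape with flat underside and round back, 60 (its x) x 40 (its y) x 40 mm (its z, up at the start), about 80 g, half-way up it; lying at the start on the 12 mm thick chopping board. Absent (None) in some starts; 3 to 5 chunks are present.
- chunk3_center (a point): Centre of orange squash chunk 3, a rigid loaf shape with flat underside and round back, 60 (its x) x 40 (its y) x 40 mm (its z, up at the start), about 80 g, half-way up it; lying at the start on the 12 mm thick chopping board. Absent (None) in some starts; 3 to 5 chunks are present.
- chunk4_center (a point): Centre of orange squash chunk 4, a rigid loaf shape with flat underside and round back, 60 (its x) x 40 (its y) x 40 mm (its z, up at the start), about 80 g, half-way up it; lying at the start on the 12 mm thick chopping board. Absent (None) in some starts; 3 to 5 chunks are present.
- chute: Fixed steel draining chute. Origin on the table under its lip (lower end); x points horizontally uphill, z up. Its floor starts at x = 0, 170 mm above the table, and rises at 32 degrees for 290 mm (room for five chunks laid crosswise); inside width 80 mm, side walls 30 mm high. Slippery: a chunk let go on it slides down to the closed flap and queues there. Legs and foot begin 80 mm uphill of the lip, within 60 mm of the centre line.
- gate (a joint): Green rocking flap hinged across the lip (axis 6 mm outside it, 161 mm above the table), in rad: 0 closed, 1.45 fully open; a spring shuts it. The upper blade (30 mm) holds the chunks back; pushing the lower blade (the paddle) in under the chute with 2 to 6 N tips the upper one outward until it continues the floor; chunks run out freely at 1.3 rad.
- paddle (a point): Middle of the paddle, the flap's lower blade, moving with it: 66 mm long, 76 mm wide, at rest hanging from the hinge to 101 mm above the table and leaning 25 degrees outward. A basket rim 25 mm below the hinge axis, pushed uphill until its outer wall is about 32 mm past the hinge, opens the flap to about 1.3 rad.
- basket_grip (a point): Point on the dark wooden grip of the basket, on its axis, 222 mm above the basket's underside. The grip is 24 x 24 mm square and reaches from 183 to 243 mm above the underside; it stands on the peak of a rigid bail of 10 mm round bar in the basket's y-z plane (uprights at y = +-71 mm; underside of the peak 175 mm above the basket's underside). Axes parallel to the basket's walls, z up.
- basket_mid (a point): Centre of the aluminium steamer basket (0.3 kg), on its axis half-way up its walls, 42.5 mm above its underside. Open-topped, 180 (its x) x 150 (its y) mm outside, 85 mm high, walls 4 mm; same axes as the grip point.
- stand: Fixed hook stand; origin on the table at the foot of its 16 mm thick, 265 mm high post; base plate 110 x 110 x 12 mm. One 10 mm round prong sticks out along the stand's -x axis, dips slightly to the saddle, then turns up to its end 145 mm from the post, whose top is 245 mm above the table.
- saddle (a point): Lowest place of the hook's upper surface, where the bail comes to rest: 120 mm from the post, 225 mm above the table.
- spice_jar: Bystander: amber jar, 44 mm wide, 60 mm high; origin under its middle.
- mug: Bystander: blue mug, 80 mm wide, 90 mm high; origin under its middle.
- cactus: Bystander: small cactus in a clay pot, 60 mm wide, 98 mm high; origin under its middle.
- salt_mill: Bystander: dark wooden mill, 52 mm wide, 135 mm high; origin under its middle.
- oil: Bystander: green bottle, 64 mm wide, 220 mm high; origin under its middle.
- bowl: Bystander: white bowl, 120 mm wide, 50 mm high; origin under its middle.
There are look-alikes about, which are no part of the job. What is shaped like the part that bears chunk0_center but purple is not meant. Leave any blue look-alike of the part that bears chunk1_center alone.

How it is judged:
On the way, in this order (a step that is already met when the one before it is completed fails the run):
1. all the chunks lie on the chute, released, behind the closed flap (x of chunk0_center in the frame of chute between -0.02 and 0.26 m and y of chunk0_center in the frame of chute between -0.05 and 0.05 m and z of each of chunk0_center, chunk1_center, chunk2_center, chunk3_center, chunk4_center in the frame of chute above 0.17 m and contact force between the fingers and chunk0 below 0.3 N and x of chunk1_center in the frame of chute between -0.02 and 0.26 m and y of chunk1_center in the frame of chute between -0.05 and 0.05 m and contact force between the fingers and chunk1 below 0.3 N and x of chunk2_center in the frame of chute between -0.02 and 0.26 m and y of chunk2_center in the frame of chute between -0.05 and 0.05 m and contact force between the fingers and chunk2 below 0.3 N and x of chunk3_center in the frame of chute between -0.02 and 0.26 m and y of chunk3_center in the frame of chute between -0.05 and 0.05 m and contact force between the fingers and chunk3 below 0.3 N and x of chunk4_center in the frame of chute between -0.02 and 0.26 m and y of chunk4_center in the frame of chute between -0.05 and 0.05 m and contact force between the fingers and chunk4 below 0.3 N and value of joint gate below 0.2 rad), for 0.2 s.
2. the basket, held off the table under the lip, pushes the flap open (value of joint gate above 0.9 rad and contact force between basket and gate above 0.3 N and contact force between the fingers and basket above 1 N and height (world z) of basket_mid above 0.0625 m), for 0.1 s.
3. all the chunks have slid into the basket while it is held off the table (x of chunk0_center in the frame of basket_mid between -0.09 and 0.09 m and y of chunk0_center in the frame of basket_mid between -0.075 and 0.075 m and z of chunk0_center in the frame of basket_mid between -0.045 and 0.05 m and x of chunk1_center in the frame of basket_mid between -0.09 and 0.09 m and y of chunk1_center in the frame of basket_mid between -0.075 and 0.075 m and z of chunk1_center in the frame of basket_mid between -0.045 and 0.05 m and x of chunk2_center in the frame of basket_mid between -0.09 and 0.09 m and y of chunk2_center in the frame of basket_mid between -0.075 and 0.075 m and z of chunk2_center in the frame of basket_mid between -0.045 and 0.05 m and x of chunk3_center in the frame of basket_mid between -0.09 and 0.09 m and y of chunk3_center in the frame of basket_mid between -0.075 and 0.075 m and z of chunk3_center in the frame of basket_mid between -0.045 and 0.05 m and x of chunk4_center in the frame of basket_mid between -0.09 and 0.09 m and y of chunk4_center in the frame of basket_mid between -0.075 and 0.075 m and z of chunk4_center in the frame of basket_mid between -0.045 and 0.05 m and contact force between the fingers and basket above 1 N and height (world z) of basket_mid above 0.0625 m), for 0.2 s.
At the end, for the whole second after the job is handed in: All present chunks are in the basket; the basket hangs by its bail on the hook (its grip point within 75 mm of the saddle, its underside at least 17 mm above the table, tilted less than 0.4 rad, moving slower than 0.1 m/s); the flap is closed (below 0.15 rad) (x of chunk0_center in the frame of basket_mid between -0.09 and 0.09 m and y of chunk0_center in the frame of basket_mid between -0.075 and 0.075 m and z of chunk0_center in the frame of basket_mid between -0.045 and 0.05 m and x of chunk1_center in the frame of basket_mid between -0.09 and 0.09 m and y of chunk1_center in the frame of basket_mid between -0.075 and 0.075 m and z of chunk1_center in the frame of basket_mid between -0.045 and 0.05 m and x of chunk2_center in the frame of basket_mid between -0.09 and 0.09 m and y of chunk2_center in the frame of basket_mid between -0.075 and 0.075 m and z of chunk2_center in the frame of basket_mid between -0.045 and 0.05 m and x of chunk3_center in the frame of basket_mid between -0.09 and 0.09 m and y of chunk3_center in the frame of basket_mid between -0.075 and 0.075 m and z of chunk3_center in the frame of basket_mid between -0.045 and 0.05 m and x of chunk4_center in the frame of basket_mid between -0.09 and 0.09 m and y of chunk4_center in the frame of basket_mid between -0.075 and 0.075 m and z of chunk4_center in the frame of basket_mid between -0.045 and 0.05 m and contact force between basket and stand above 1.5 N and distance between basket_grip and saddle below 0.075 m and height (world z) of basket_mid above 0.06 m and angle between basket_mid's own z axis and vertical below 0.4 rad and linear speed of basket below 0.1 m/s and value of joint gate below 0.15 rad); the robot touches nothing.
It fails at once if another kitchen thing is pushed more than 40 mm away or knocked over (distance of any of spice_jar, mug, cactus, salt_mill, oil, bowl from where it was at the start of the episode above 0.04 m or angle between any of spice_jar, mug, cactus, salt_mill, oil, bowl's own z axis and vertical above 0.6 rad).
Of chunk0, chunk1, chunk2, chunk3, chunk4 only 3 to 5 are there at a start; the rules pass over those that are not, and their reading is None.
At some moment in a run one of chunk0, chunk1, chunk2, chunk3, chunk4, basket may be knocked a few centimetres aside while the robot is not near it.
It also fails if it takes over 210 s, if anything falls off the work surface, if the arm or the gripper's body presses on something with over 40 N, if the wrist force passes 120 N, or if a joint passes its speed limit or range.

## Working session

There is one attempt and no reset: what is moved stays moved. The work goes in short steps, Python scripts to look and compute and a tool call to move; the robot and the scene stay as the last step left them, time stands still between calls to the robot, and variables do not carry over. Pictures are saved under pics/ and viewed, at most 16 in all, crops included, and the job is handed in when it is done.

Besides the shell and the picture viewer there is one more tool, called after "Emit:" in YAML: its name, and indented under it one key for each argument. apply_moves: Moves the arm, as the interface text tells. Its arguments: {"type":"object","properties":{"rows":{"type":"array"}},"required":["rows"]}

```bash
ls; mkdir -p pics; cat > h.py <<'E'
import numpy as np, cv2
from rig import robot, viewer
def cam(name):
    c=viewer.capture(name); im=np.array(c["color"]); h=im.shape[0]
    f=h/2/np.tan(np.radians(c["fov_y"])/2)
    K=np.array([[f,0,c["cx"]],[0,f,c["cy"]],[0,0,1]])
    R=cv2.Rodrigues(np.array(c["rvec"],float))[0]; t=np.array(c["tvec"],float).reshape(3)
    return im,K,R,t
def ray(C,uv):
    _,K,R,t=C; d=R.T@np.linalg.inv(K)@np.array([uv[0],uv[1],1.]); return -R.T@t,d
def onz(C,uv,z):
    o,d=ray(C,uv); return o+d*(z-o[2])/d[2]
def proj(C,p):
    _,K,R,t=C; q=K@(R@np.array(p,float)+t); return q[:2]/q[2]
E
python3 - <<'E'
from h import *
for n in("scene","top"):
    C=cam(n); cv2.imwrite(f"pics/{n}0.png",C[0]); print(n,C[1][0],C[1][1],-C[2].T@C[3])
s=robot.sense(); print(s)
E
```

```text
pics
scene [456.01923221   0.         320.55044592] [  0.         456.01923221 239.14495186] [1.42923738 0.39099501 0.94413851]
top [539.41682238   0.         320.44603672] [  0.         539.41682238 230.69035346] [ 0.46932966 -0.06529165  1.30744078]
{'clock': 0.1, 'joint_positions': array([-1.36610875e+00,  3.59471474e-01,  1.51132813e+00, -1.68862526e-05,
        1.27248448e+00, -1.15103995e-01]), 'joint_vel': array([ 0.00194025, -0.00046828, -0.00251534,  0.00095122, -0.00043912,
       -0.00041071]), 'tau': array([ 2.10513449e-04, -5.28651059e+01, -2.79349977e+01, -3.54669537e-04,
        4.96824738e-03,  1.92517422e-05]), 'position': array([ 0.18849017, -0.56902606,  0.25551318]), 'eef_rot': array([-8.44509340e-04,  9.87243132e-01,  1.59217723e-01, -4.59286299e-05]), 'force': array([-0.21856605, -0.25255207, -0.51982529]), 'torque': array([ 0.01667595, -0.00194301,  0.04229348]), 'grasp_force': 0.0, 'grip_width': 1.0023668255858633}
```

View pics/top0.png

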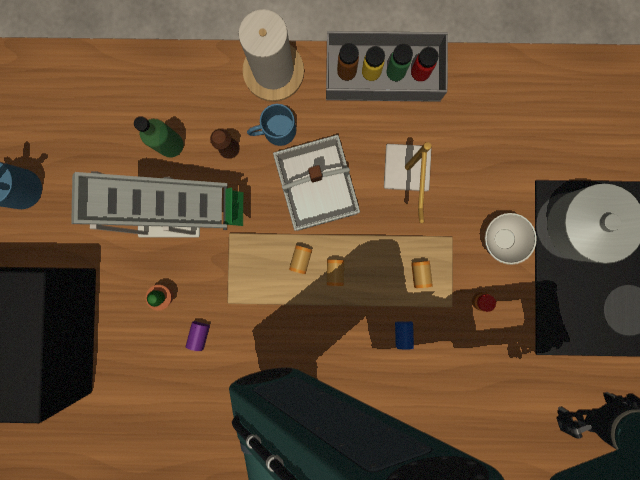

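View pics/scene0.png

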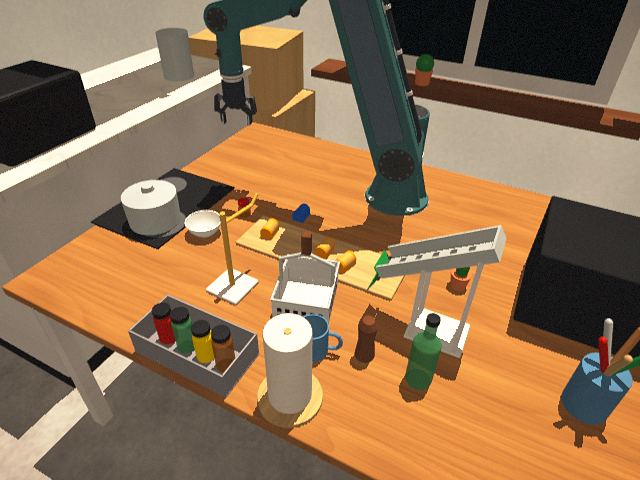

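Top view: three orange chunks at (301,258), (335,268) and (422,272). The chute lip and green flap are near (230,205), with uphill to the left. The basket is at (316,182) with its grip near (316,173). The stand's prong runs from (427,147) to (421,220). Next I'll measure these.

```bash
cat >> h.py <<'E'
def blobs(im,lo,hi,amin=60):
    m=cv2.inRange(cv2.cvtColor(im,cv2.COLOR_BGR2HSV),lo,hi)
    m=cv2.morphologyEx(m,cv2.MORPH_CLOSE,np.ones((3,3)))
    return [c for c in cv2.findContours(m,cv2.RETR_EXTERNAL,cv2.CHAIN_APPROX_NONE)[0] if cv2.contourArea(c)>amin]
def chunks(C):
    out=[]
    for c in blobs(C[0],(8,165,60),(20,255,255)):
        (u,v),(w,h),a=cv2.minAreaRect(c)
        b=cv2.boxPoints(((u,v),(w,h),a)); e=b[1]-b[0]; g=b[2]-b[1]; L=e if np.linalg.norm(e)>np.linalg.norm(g) else g
        p=onz(C,(u,v),.032); q=onz(C,np.array((u,v))+L,.032); d=q-p
        out.append((np.round((u,v)),p.round(4),np.degrees(np.arctan2(d[1],d[0])).round(1)%180,np.round((w,h),1),round(np.linalg.norm(d),3)))
    return out
E
python3 - <<'E'
from h import *
C=cam("top"); im=C[0]
for c in chunks(C): print(c)
for c in blobs(im,(45,100,30),(85,255,255)): r=cv2.minAreaRect(c); print("green",r,cv2.boxPoints(r).round().tolist())
for c in blobs(im,(2,80,20),(14,255,110),30): r=cv2.minAreaRect(c); print("brown",np.round(r[0]),np.round(r[1]))
a=cv2.resize(im[150:245,60:260],None,fx=4,fy=4,interpolation=cv2.INTER_CUBIC); cv2.imwrite("pics/a.png",a)
b=cv2.resize(im[120:240,260:440],None,fx=4,fy=4,interpolation=cv2.INTER_CUBIC); cv2.imwrite("pics/b.png",b)
E
```

```text
(array([144., 472.]), array([-0.042 ,  0.3493,  0.032 ]), np.float64(91.0), array([13., 35.]), np.float64(0.082))
(array([ 11., 469.]), array([-0.0387,  0.6587,  0.032 ]), np.float64(64.4), array([38. , 24.9]), np.float64(0.089))
(array([534., 438.]), array([ 0.0528, -0.5573,  0.032 ]), np.float64(88.5), array([41.1, 21.2]), np.float64(0.095))
(array([ 31., 439.]), array([0.0297, 0.6143, 0.032 ]), np.float64(136.0), array([19.1, 48.1]), np.float64(0.111))
(array([163., 433.]), array([0.0498, 0.3057, 0.032 ]), np.float64(135.7), array([11.3, 23.3]), np.float64(0.054))
(array([ 11., 436.]), array([0.0376, 0.6622, 0.032 ]), np.float64(2.3000000000000114), array([25., 22.]), np.float64(0.057))
(array([ 88., 429.]), array([0.0555, 0.482 , 0.032 ]), np.float64(41.099999999999994), array([46.4, 17. ]), np.float64(0.108))
(array([286., 356.]), array([0.2304, 0.021 , 0.032 ]), np.float64(90.9), array([61.,  9.]), np.float64(0.143))
(array([430., 335.]), array([ 0.2848, -0.3144,  0.032 ]), np.float64(82.8), array([29.7,  8.8]), np.float64(0.069))
(array([381., 339.]), array([ 0.2755, -0.2011, 
[... 3630 characters left out ...]
3945, 27.40000343322754), 36.86989974975586) [[136.0, 136.0], [152.0, 115.0], [188.0, 141.0], [171.0, 163.0]]
green ((395.92803955078125, 68.0582046508789), (19.6142578125, 24.166091918945312), 24.443954467773438) [[382.0, 75.0], [392.0, 53.0], [410.0, 61.0], [400.0, 83.0]]
brown [202. 320.] [16.  4.]
brown [386. 334.] [ 78. 305.]
brown [166. 288.] [25. 20.]
brown [ 48. 317.] [100. 150.]
brown [493. 226.] [23. 48.]
brown [406. 196.] [13.  4.]
brown [587. 179.] [104.   3.]
brown [315. 173.] [15. 12.]
brown [198. 177.] [125.  39.]
brown [ 30. 162.] [50. 33.]
brown [410. 140.] [7. 7.]
brown [225. 143.] [30. 30.]
brown [179. 129.] [31. 13.]
brown [422.  68.] [21. 24.]
brown [347.  67.] [20. 26.]
```

View pics/a.png

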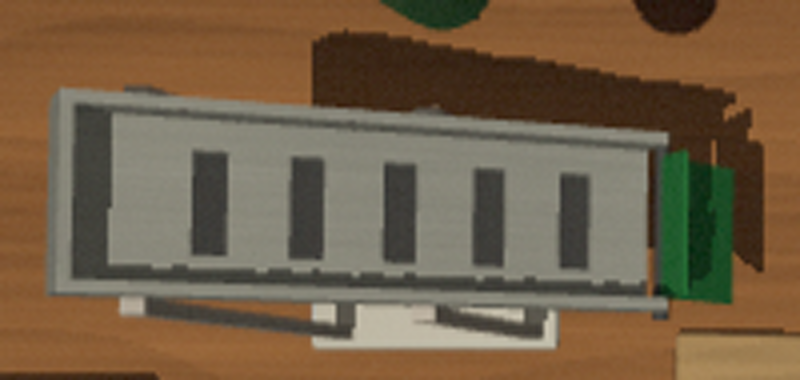

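View pics/b.png

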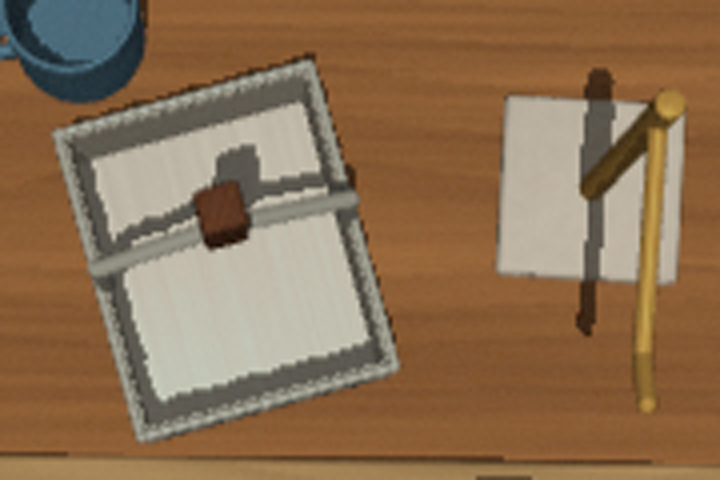

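The crops show the chute lip walls ending at crop (667,139) and (667,304), and the uphill end corners at (52,90) and (48,294). The basket rim corners are (57,132), (312,60), (397,370) and (140,440). The post top is (670,103) and the hook end (647,405).

```bash
python3 - <<'E'
from h import *
C=cam("top"); im=C[0]
A=lambda x,y:(60+x/4,150+y/4); B=lambda x,y:(260+x/4,120+y/4)
for n,p,z in[("lipfloor",A(651,218),.17),("lipwall1",A(667,136),.195),("lipwall2",A(667,306),.195),("up1",A(52,90),.349),("up2",A(48,294),.349),
 ("base",B(591,188),.012),("posttop",B(670,103),.265),("hookend",B(647,405),.243),("griptop",B(217,190),.243)]: print(n,onz(C,p,z).round(4))
r=np.array([onz(C,B(*q),.085) for q in[(57,132),(312,60),(397,370),(140,440)]]);print("rim",r.mean(0).round(4),np.linalg.norm(r-np.roll(r,1,0),axis=1).round(3));d=r[1]-r[2]+r[0]-r[3];print("basket x yaw",np.degrees(np.arctan2(d[1],d[0])))
hsv=cv2.cvtColor(im,cv2.COLOR_BGR2HSV)
for u,v in[(301,258),(305,250),(335,266),(335,275),(422,272),(260,270),(360,240)]: print((u,v),hsv[v,u])
E
```

```text
lipfloor [0.5731 0.1521 0.17  ]
lipwall1 [0.6136 0.1399 0.195 ]
lipwall2 [0.5253 0.138  0.195 ]
up1 [0.6108 0.3881 0.349 ]
up2 [0.5192 0.3868 0.349 ]
base [ 0.6842 -0.2629  0.012 ]
posttop [ 0.6843 -0.2624  0.265 ]
hookend [ 0.5384 -0.256   0.243 ]
griptop [ 0.6425 -0.0422  0.243 ]
rim [ 0.6339 -0.0446  0.085 ] [0.183 0.151 0.184 0.151]
basket x yaw 15.943061360582918
(301, 258) [ 18 134 188]
(305, 250) [ 15 191 192]
(335, 266) [ 19 127 193]
(335, 275) [ 16 149  87]
(422, 272) [ 19 129 191]
(260, 270) [ 18 124 163]
(360, 240) [ 18 121 165]
```

```bash
python3 - <<'E'
from h import *
C=cam("top"); im=C[0]
a=cv2.resize(im[230:310,280:440],None,fx=5,fy=5,interpolation=cv2.INTER_CUBIC); cv2.imwrite("pics/c.png",a)
E
```

```text
(no output)
```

View pics/c.png

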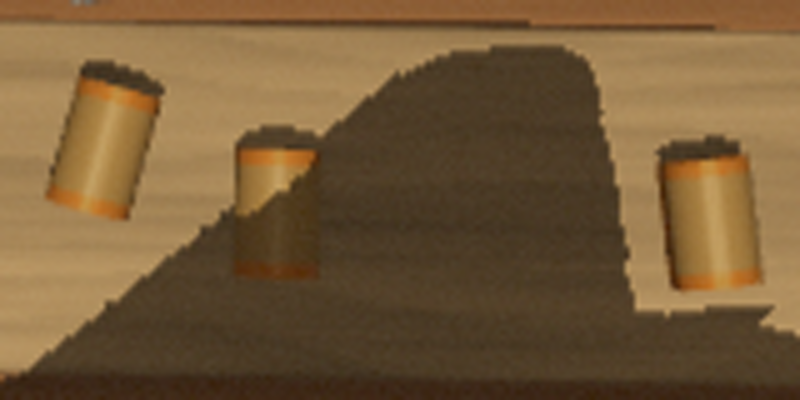

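```bash
python3 - <<'E'
from h import *
C=cam("top")
for q in[(105,147),(277,213),(711,222)]: print(onz(C,(280+q[0]/5,230+q[1]/5),.034).round(4))
C=cam("scene")
for p in [(.57,.154,.17),(.5643,-.2574,.225),(.636,-.044,.243),(.636,-.044,.183)]: print(proj(C,p).round(1))
c=[b for b in blobs(C[0],(0,60,15),(14,255,110),30) if abs(cv2.minAreaRect(b)[0][0]-306)<12]
for b in c: print(cv2.boundingRect(b))
E
```

```text
[ 0.4581 -0.0096  0.034 ]
[ 0.4282 -0.0911  0.034 ]
[ 0.4268 -0.2951  0.034 ]
[385.3 264.5]
[250.4 202.4]
[304.9 233.3]
[305.  251.6]
(301, 234, 11, 22)
```

```bash
cat >> h.py <<'E'
def st():
    s=robot.sense(); q=s["eef_rot"]; a=np.degrees(2*np.arctan2(q[2],q[1]))-90
    a=(a+180)%360-180
    return s,np.array(s["position"]),a
def to(x,y,z,yaw,frm=None):
    """move from current (or frm=(x,y,z,yaw)) to pose; yaw = world yaw of tool y, mod 180 nearest"""
    s,p,a=st()
    if frm: p=np.array(frm[:3]); a=frm[3]
    d=np.array([x,y,z])-p; r=np.radians(a); ey=np.array([np.cos(r),np.sin(r)]); ex=np.array([-ey[1],ey[0]])
    t=(a-yaw+90)%180-90
    print(f"dx {1e3*d[:2]@ex:.1f} dy {1e3*d[:2]@ey:.1f} dz {-1e3*d[2]:.1f} turn {t:.1f}  (yaw {a:.1f}, q6 {np.degrees(s['joint_positions'][5]):.0f}, pos {p.round(4)}, F {np.round(s['force'],1)} w {s['grip_width']:.2f} g {s['grasp_force']:.1f} t {s['clock']:.1f})")
E
python3 -c "
from h import *
to(.427,-.295,.12,-84)"
```

```text
dx 312.6 dy -185.6 dz 136.1 turn 12.3  (yaw -71.7, q6 -7, pos [ 0.1886 -0.5694  0.2561], F [-0.2  0.4 -0.5] w 1.00 g 0.0 t 0.3)
```

Emit:
apply_moves:
  rows:
    - {"gripper":0,"dx":312,"dy":-185,"dz":135,"turn":12}
    - {"gripper":0,"dx":312,"dy":-185,"dz":135,"turn":12}
    - {"gripper":0,"dx":312,"dy":-185,"dz":135,"turn":12}
    - {"gripper":0,"dx":312,"dy":-185,"dz":135,"turn":12}
    - {"gripper":0,"dx":312,"dy":-185,"dz":135,"turn":12}
    - {"gripper":0,"dx":312,"dy":-185,"dz":135,"turn":12}
    - {"gripper":0,"dx":312,"dy":-185,"dz":135,"turn":12}
    - {"gripper":0,"dx":312,"dy":-185,"dz":135,"turn":12}

```text
clock: 1.35
position: [0.4269, -0.2956, 0.1212]
eef_rot: [-0.0, 0.998, 0.056, -0.0]
force: [-0.7, -0.3, 0.0]
grip_width: 1.0
grasp_force: 0.0
```

Emit:
apply_moves:
  rows:
    - {"gripper":0,"dz":50}
    - {"gripper":0,"dz":81}
    - {"gripper":0,"dz":81}
    - {"gripper":1,"dz":81}
    - {"gripper":1,"dz":81}
    - {"gripper":1,"dz":81}
    - {"gripper":1,"dz":81}
    - {"gripper":1,"dz":81}
    - {"gripper":1,"dz":81}
    - {"gripper":1,"dz":40}
    - {"gripper":1,"dz":-20}
    - {"gripper":1,"dz":-80}
    - {"gripper":1,"dz":-140}
    - {"gripper":1,"dz":-200}
    - {"gripper":1,"dz":-240}
    - {"gripper":1,"dz":-240}

```text
schema error: expected keys gripper, dx, dy, dz, turn
```

```bash
python3 -c "
from h import *
to(.568,.255,.36,-89)
C=cam('scene');cv2.imwrite('pics/g1.png',C[0])"
```

```text
dx 202.0 dy -531.3 dz -238.8 turn 5.4  (yaw -83.6, q6 41, pos [ 0.4269 -0.2956  0.1212], F [-0.7 -0.3  0. ] w 1.00 g 0.0 t 1.4)
```

All keys needed.

Emit:
apply_moves:
  rows:
    - {"gripper":0,"dx":0,"dy":0,"dz":50,"turn":0}
    - {"gripper":0,"dx":0,"dy":0,"dz":81,"turn":0}
    - {"gripper":0,"dx":0,"dy":0,"dz":81,"turn":0}
    - {"gripper":1,"dx":0,"dy":0,"dz":81,"turn":0}
    - {"gripper":1,"dx":0,"dy":0,"dz":81,"turn":0}
    - {"gripper":1,"dx":0,"dy":0,"dz":81,"turn":0}
    - {"gripper":1,"dx":0,"dy":0,"dz":81,"turn":0}
    - {"gripper":1,"dx":0,"dy":0,"dz":81,"turn":0}
    - {"gripper":1,"dx":0,"dy":0,"dz":81,"turn":0}
    - {"gripper":1,"dx":0,"dy":0,"dz":40,"turn":0}
    - {"gripper":1,"dx":0,"dy":0,"dz":-20,"turn":0}
    - {"gripper":1,"dx":0,"dy":0,"dz":-80,"turn":0}
    - {"gripper":1,"dx":0,"dy":0,"dz":-140,"turn":0}
    - {"gripper":1,"dx":0,"dy":0,"dz":-200,"turn":0}
    - {"gripper":1,"dx":0,"dy":0,"dz":-250,"turn":0}
    - {"gripper":1,"dx":0,"dy":0,"dz":-250,"turn":0}

```text
clock: 3.4
position: [0.4282, -0.2971, 0.3767]
eef_rot: [0.004, 0.998, 0.055, 0.004]
force: [-0.2, -1.0, -1.5]
grip_width: 0.455
grasp_force: 61.0
```

```bash
python3 -c "
from h import *
to(.568,.255,.37,-89)
C=cam('scene');cv2.imwrite('pics/g1.png',C[0][:400])"
```

```text
dx 199.9 dy -533.3 dz 6.7 turn 5.3  (yaw -83.7, q6 41, pos [ 0.4282 -0.2971  0.3767], F [-0.2 -1.  -1.5] w 0.46 g 61.0 t 3.4)
```

View pics/g1.png

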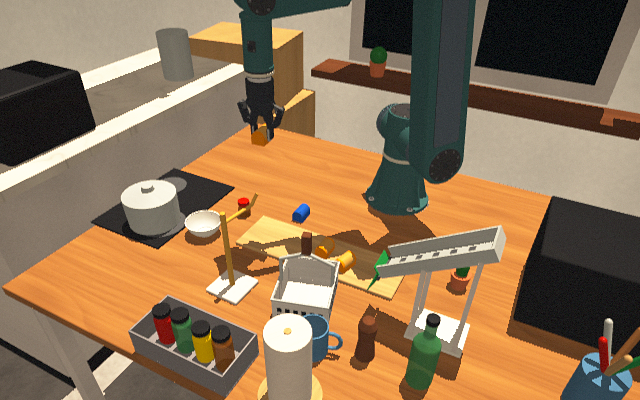

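Emit:
apply_moves:
  rows:
    - {"gripper":1,"dx":199,"dy":-520,"dz":10,"turn":5}
    - {"gripper":1,"dx":199,"dy":-520,"dz":10,"turn":5}
    - {"gripper":1,"dx":199,"dy":-520,"dz":10,"turn":5}
    - {"gripper":1,"dx":199,"dy":-520,"dz":10,"turn":5}
    - {"gripper":1,"dx":199,"dy":-520,"dz":10,"turn":5}
    - {"gripper":1,"dx":199,"dy":-520,"dz":10,"turn":5}
    - {"gripper":1,"dx":199,"dy":-520,"dz":10,"turn":5}
    - {"gripper":1,"dx":199,"dy":-520,"dz":10,"turn":5}
    - {"gripper":1,"dx":199,"dy":-520,"dz":10,"turn":5}
    - {"gripper":1,"dx":199,"dy":-520,"dz":10,"turn":5}
    - {"gripper":1,"dx":199,"dy":-520,"dz":10,"turn":5}
    - {"gripper":1,"dx":199,"dy":-520,"dz":10,"turn":5}

```text
clock: 4.95
position: [0.5666, 0.2415, 0.3607]
eef_rot: [0.0, 1.0, 0.011, -0.001]
force: [-0.5, 0.5, -0.4]
grip_width: 0.454
grasp_force: 61.1
```

```bash
python3 -c "
from h import *
to(.568,.244,.28,-89)"
```

```text
dx 1.5 dy -2.4 dz 80.7 turn 0.3  (yaw -88.7, q6 105, pos [0.5666 0.2415 0.3607], F [-0.5  0.5 -0.4] w 0.45 g 61.1 t 5.0)
```

Emit:
apply_moves:
  rows:
    - {"gripper":1,"dx":1,"dy":-2,"dz":30,"turn":0}
    - {"gripper":1,"dx":1,"dy":-2,"dz":60,"turn":0}
    - {"gripper":1,"dx":1,"dy":-2,"dz":80,"turn":0}
    - {"gripper":1,"dx":1,"dy":-2,"dz":80,"turn":0}
    - {"gripper":0.38,"dx":1,"dy":-2,"dz":80,"turn":0}
    - {"gripper":0.38,"dx":1,"dy":-2,"dz":80,"turn":0}
    - {"gripper":0.38,"dx":1,"dy":-2,"dz":80,"turn":0}
    - {"gripper":0.38,"dx":1,"dy":-2,"dz":60,"turn":0}
    - {"gripper":0,"dx":1,"dy":-2,"dz":20,"turn":0}
    - {"gripper":0,"dx":1,"dy":-2,"dz":0,"turn":0}

```text
clock: 6.2
position: [0.5689, 0.2453, 0.3642]
eef_rot: [-0.001, 1.0, 0.012, 0.002]
force: [0.4, 2.0, 0.0]
grip_width: 0.992
grasp_force: 0.0
```

```bash
python3 -c "
from h import *
to(.4282,-.091,.14,-90)
C=cam('scene');cv2.imwrite('pics/g2.png',cv2.resize(C[0][190:310,220:520],None,fx=2.5,fy=2.5))"
```

```text
dx -148.5 dy 332.9 dz 224.2 turn 1.3  (yaw -88.7, q6 106, pos [0.5689 0.2453 0.3642], F [0.4 2.  0. ] w 0.99 g 0.0 t 6.2)
```

View pics/g2.png

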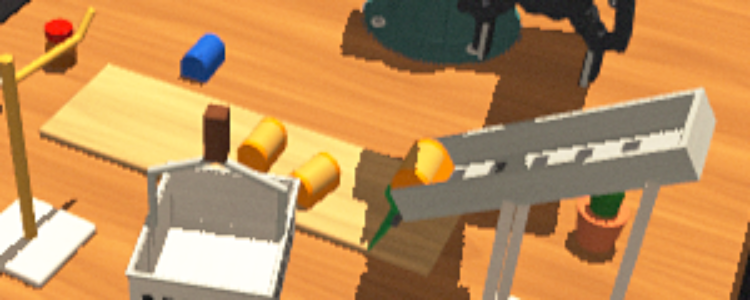

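Emit:
apply_moves:
  rows:
    - {"gripper":0,"dx":-148,"dy":333,"dz":80,"turn":1}
    - {"gripper":0,"dx":-148,"dy":333,"dz":80,"turn":1}
    - {"gripper":0,"dx":-148,"dy":333,"dz":80,"turn":1}
    - {"gripper":0,"dx":-148,"dy":333,"dz":80,"turn":1}
    - {"gripper":0,"dx":-148,"dy":333,"dz":80,"turn":1}
    - {"gripper":0,"dx":-148,"dy":333,"dz":80,"turn":1}
    - {"gripper":0,"dx":-148,"dy":333,"dz":120,"turn":1}
    - {"gripper":0,"dx":-148,"dy":333,"dz":180,"turn":1}
    - {"gripper":0,"dx":-148,"dy":333,"dz":220,"turn":1}
    - {"gripper":0,"dx":-148,"dy":333,"dz":220,"turn":1}
    - {"gripper":0,"dx":-148,"dy":333,"dz":220,"turn":1}

```text
clock: 7.62
position: [0.4287, -0.0916, 0.1424]
eef_rot: [0.0, 1.0, 0.003, 0.001]
force: [1.2, 0.2, 0.5]
grip_width: 1.001
grasp_force: 0.0
```

```bash
python3 -c "
from h import *
to(.4282,-.091,.04,-90)"
```

```text
dx -0.5 dy -0.6 dz 102.4 turn 0.3  (yaw -89.7, q6 69, pos [ 0.4287 -0.0916  0.1424], F [1.2 0.2 0.5] w 1.00 g 0.0 t 7.6)
```

Emit:
apply_moves:
  rows:
    - {"gripper":0,"dx":0,"dy":0,"dz":50,"turn":0}
    - {"gripper":0,"dx":0,"dy":0,"dz":101,"turn":0}
    - {"gripper":0,"dx":0,"dy":0,"dz":101,"turn":0}
    - {"gripper":0,"dx":0,"dy":0,"dz":101,"turn":0}
    - {"gripper":1,"dx":0,"dy":0,"dz":101,"turn":0}
    - {"gripper":1,"dx":0,"dy":0,"dz":101,"turn":0}
    - {"gripper":1,"dx":0,"dy":0,"dz":101,"turn":0}
    - {"gripper":1,"dx":0,"dy":0,"dz":101,"turn":0}
    - {"gripper":1,"dx":0,"dy":0,"dz":101,"turn":0}
    - {"gripper":1,"dx":0,"dy":0,"dz":101,"turn":0}
    - {"gripper":1,"dx":0,"dy":0,"dz":60,"turn":0}
    - {"gripper":1,"dx":0,"dy":0,"dz":0,"turn":0}
    - {"gripper":1,"dx":0,"dy":0,"dz":-60,"turn":0}
    - {"gripper":1,"dx":0,"dy":0,"dz":-120,"turn":0}
    - {"gripper":1,"dx":0,"dy":0,"dz":-180,"turn":0}
    - {"gripper":1,"dx":0,"dy":0,"dz":-235,"turn":0}
    - {"gripper":1,"dx":0,"dy":0,"dz":-235,"turn":0}

```text
clock: 9.75
position: [0.4298, -0.0922, 0.3811]
eef_rot: [0.002, 1.0, 0.003, 0.005]
force: [0.2, -0.6, -2.0]
grip_width: 0.453
grasp_force: 62.3
```

```bash
python3 -c "
from h import *
to(.568,.275,.38,-89)"
```

```text
dx 140.3 dy -366.4 dz 1.1 turn -0.7  (yaw -89.7, q6 69, pos [ 0.4298 -0.0922  0.3811], F [ 0.2 -0.6 -2. ] w 0.45 g 62.3 t 9.8)
```

Emit:
apply_moves:
  rows:
    - {"gripper":1,"dx":140,"dy":-367,"dz":0,"turn":-1}
    - {"gripper":1,"dx":140,"dy":-367,"dz":0,"turn":-1}
    - {"gripper":1,"dx":140,"dy":-367,"dz":0,"turn":-1}
    - {"gripper":1,"dx":140,"dy":-367,"dz":0,"turn":-1}
    - {"gripper":1,"dx":140,"dy":-367,"dz":0,"turn":-1}
    - {"gripper":1,"dx":140,"dy":-367,"dz":0,"turn":-1}
    - {"gripper":1,"dx":140,"dy":-367,"dz":0,"turn":-1}
    - {"gripper":1,"dx":140,"dy":-367,"dz":0,"turn":-1}
    - {"gripper":1,"dx":140,"dy":-367,"dz":0,"turn":-1}
    - {"gripper":1,"dx":140,"dy":-367,"dz":0,"turn":-1}

```text
clock: 11.0
position: [0.5654, 0.2747, 0.3766]
eef_rot: [0.0, 1.0, 0.011, -0.0]
force: [0.4, -0.8, -0.1]
grip_width: 0.452
grasp_force: 62.2
```

```bash
python3 -c "
from h import *
to(.568,.275,.30,-89)"
```

```text
dx 2.6 dy -0.3 dz 76.6 turn 0.2  (yaw -88.8, q6 108, pos [0.5654 0.2747 0.3766], F [ 0.4 -0.8 -0.1] w 0.45 g 62.2 t 11.0)
```

Emit:
apply_moves:
  rows:
    - {"gripper":1,"dx":2,"dy":0,"dz":30,"turn":0}
    - {"gripper":1,"dx":2,"dy":0,"dz":60,"turn":0}
    - {"gripper":1,"dx":2,"dy":0,"dz":77,"turn":0}
    - {"gripper":1,"dx":2,"dy":0,"dz":77,"turn":0}
    - {"gripper":0.38,"dx":2,"dy":0,"dz":77,"turn":0}
    - {"gripper":0.38,"dx":2,"dy":0,"dz":77,"turn":0}
    - {"gripper":0.38,"dx":2,"dy":0,"dz":77,"turn":0}
    - {"gripper":0.38,"dx":2,"dy":0,"dz":60,"turn":0}
    - {"gripper":0,"dx":2,"dy":0,"dz":20,"turn":0}
    - {"gripper":0,"dx":2,"dy":0,"dz":0,"turn":0}

```text
clock: 12.25
position: [0.5687, 0.2768, 0.3802]
eef_rot: [-0.001, 1.0, 0.012, 0.002]
force: [-0.3, -0.3, -0.3]
grip_width: 0.996
grasp_force: 0.0
```

```bash
python3 -c "
from h import *
to(.458,-.0096,.14,-105)
C=cam('scene');a=C[0][190:310,220:520]
D=cam('top');b=D[0][145:315,220:460]
a=cv2.resize(a,(720,288));b=cv2.resize(b,(720,510))[:310]; cv2.imwrite('pics/g3.png',np.vstack([a,b]))"
```

```text
dx -117.3 dy 283.8 dz 240.2 turn 16.3  (yaw -88.7, q6 108, pos [0.5687 0.2768 0.3802], F [-0.3 -0.3 -0.3] w 1.00 g 0.0 t 12.2)
```

View pics/g3.png

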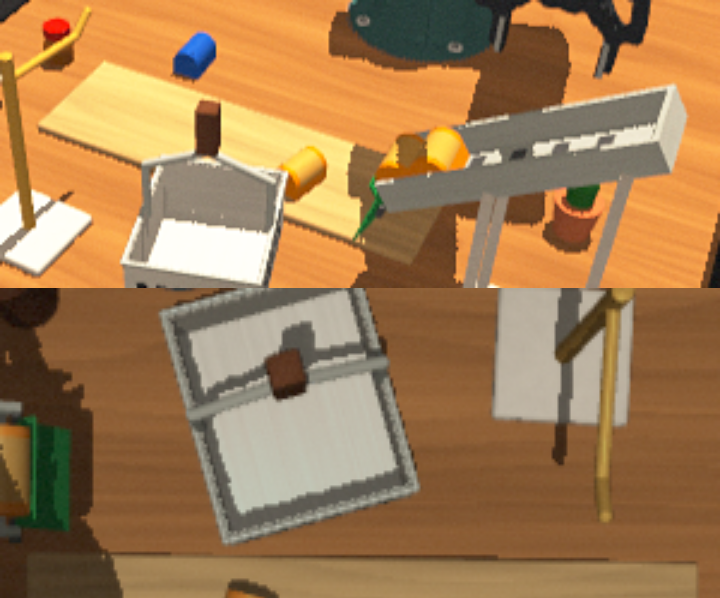

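Emit:
apply_moves:
  rows:
    - {"gripper":0,"dx":-117,"dy":284,"dz":80,"turn":16}
    - {"gripper":0,"dx":-117,"dy":284,"dz":80,"turn":16}
    - {"gripper":0,"dx":-117,"dy":284,"dz":80,"turn":16}
    - {"gripper":0,"dx":-117,"dy":284,"dz":80,"turn":16}
    - {"gripper":0,"dx":-117,"dy":284,"dz":80,"turn":16}
    - {"gripper":0,"dx":-117,"dy":284,"dz":120,"turn":16}
    - {"gripper":0,"dx":-117,"dy":284,"dz":180,"turn":16}
    - {"gripper":0,"dx":-117,"dy":284,"dz":238,"turn":16}
    - {"gripper":0,"dx":-117,"dy":284,"dz":238,"turn":16}
    - {"gripper":0,"dx":-117,"dy":284,"dz":238,"turn":16}

```text
clock: 13.6
position: [0.4582, -0.0103, 0.1396]
eef_rot: [-0.0, 0.992, -0.128, 0.001]
force: [-0.1, -1.0, 1.1]
grip_width: 0.999
grasp_force: 0.0
```

```bash
python3 -c "
from h import *
to(.458,-.0096,.04,-105)"
```

```text
dx -0.4 dy -0.6 dz 99.6 turn 0.3  (yaw -104.7, q6 95, pos [ 0.4582 -0.0103  0.1396], F [-0.1 -1.   1.1] w 1.00 g 0.0 t 13.6)
```

Emit:
apply_moves:
  rows:
    - {"gripper":0,"dx":0,"dy":0,"dz":50,"turn":0}
    - {"gripper":0,"dx":0,"dy":0,"dz":99,"turn":0}
    - {"gripper":0,"dx":0,"dy":0,"dz":99,"turn":0}
    - {"gripper":0,"dx":0,"dy":0,"dz":99,"turn":0}
    - {"gripper":1,"dx":0,"dy":0,"dz":99,"turn":0}
    - {"gripper":1,"dx":0,"dy":0,"dz":99,"turn":0}
    - {"gripper":1,"dx":0,"dy":0,"dz":99,"turn":0}
    - {"gripper":1,"dx":0,"dy":0,"dz":99,"turn":0}
    - {"gripper":1,"dx":0,"dy":0,"dz":99,"turn":0}
    - {"gripper":1,"dx":0,"dy":0,"dz":99,"turn":0}
    - {"gripper":1,"dx":0,"dy":0,"dz":60,"turn":0}
    - {"gripper":1,"dx":0,"dy":0,"dz":0,"turn":0}
    - {"gripper":1,"dx":0,"dy":0,"dz":-60,"turn":0}
    - {"gripper":1,"dx":0,"dy":0,"dz":-120,"turn":0}
    - {"gripper":1,"dx":0,"dy":0,"dz":-180,"turn":0}
    - {"gripper":1,"dx":0,"dy":0,"dz":-250,"turn":0}
    - {"gripper":1,"dx":0,"dy":0,"dz":-250,"turn":0}
    - {"gripper":1,"dx":0,"dy":0,"dz":-250,"turn":0}

```text
clock: 15.85
position: [0.457, -0.0102, 0.3882]
eef_rot: [-0.0, 0.992, -0.128, 0.0]
force: [-0.7, 0.7, -1.9]
grip_width: 0.453
grasp_force: 62.0
```

```bash
python3 -c "
from h import *
to(.568,.305,.39,-89)"
```

```text
dx 27.5 dy -333.0 dz -1.8 turn -15.7  (yaw -104.7, q6 95, pos [ 0.457  -0.0102  0.3882], F [-0.7  0.7 -1.9] w 0.45 g 62.0 t 15.8)
```

Emit:
apply_moves:
  rows:
    - {"gripper":1,"dx":28,"dy":-333,"dz":0,"turn":-16}
    - {"gripper":1,"dx":28,"dy":-333,"dz":0,"turn":-16}
    - {"gripper":1,"dx":28,"dy":-333,"dz":0,"turn":-16}
    - {"gripper":1,"dx":28,"dy":-333,"dz":0,"turn":-16}
    - {"gripper":1,"dx":28,"dy":-333,"dz":0,"turn":-16}
    - {"gripper":1,"dx":28,"dy":-333,"dz":0,"turn":-16}
    - {"gripper":1,"dx":28,"dy":-333,"dz":0,"turn":-16}
    - {"gripper":1,"dx":28,"dy":-333,"dz":0,"turn":-16}
    - {"gripper":1,"dx":28,"dy":-333,"dz":0,"turn":-16}

```text
clock: 16.98
position: [0.5685, 0.3032, 0.3884]
eef_rot: [0.0, 1.0, 0.011, -0.0]
force: [-0.6, 0.6, -0.3]
grip_width: 0.451
grasp_force: 61.9
```

```bash
python3 -c "
from h import *
to(.568,.305,.318,-89)"
```

```text
dx -0.4 dy -1.8 dz 70.4 turn 0.2  (yaw -88.8, q6 111, pos [0.5685 0.3032 0.3884], F [-0.6  0.6 -0.3] w 0.45 g 61.9 t 17.0)
```

Emit:
apply_moves:
  rows:
    - {"gripper":1,"dx":0,"dy":-2,"dz":30,"turn":0}
    - {"gripper":1,"dx":0,"dy":-2,"dz":60,"turn":0}
    - {"gripper":1,"dx":0,"dy":-2,"dz":71,"turn":0}
    - {"gripper":1,"dx":0,"dy":-2,"dz":71,"turn":0}
    - {"gripper":0.38,"dx":0,"dy":-2,"dz":71,"turn":0}
    - {"gripper":0.38,"dx":0,"dy":-2,"dz":71,"turn":0}
    - {"gripper":0.38,"dx":0,"dy":-2,"dz":71,"turn":0}
    - {"gripper":0.38,"dx":0,"dy":-2,"dz":50,"turn":0}
    - {"gripper":0,"dx":0,"dy":-2,"dz":0,"turn":0}
    - {"gripper":0,"dx":0,"dy":-2,"dz":-10,"turn":0}
    - {"gripper":0,"dx":0,"dy":-2,"dz":-10,"turn":0}

```text
clock: 18.35
position: [0.5691, 0.307, 0.3993]
eef_rot: [-0.0, 1.0, 0.012, 0.001]
force: [-0.3, -0.6, -0.8]
grip_width: 0.998
grasp_force: 0.0
```

```bash
python3 -c "
from h import *
to(.636,-.044,.34,16)
C=cam('scene');a=C[0][190:310,220:520]
D=cam('top');b=D[0][125:250,220:460]
a=cv2.resize(a,(720,288));b=cv2.resize(b,(720,375))[:312]; cv2.imwrite('pics/g4.png',np.vstack([a,b]))"
```

```text
dx 58.8 dy 352.5 dz 59.3 turn 75.3  (yaw -88.7, q6 111, pos [0.5691 0.307  0.3993], F [-0.3 -0.6 -0.8] w 1.00 g 0.0 t 18.4)
```

View pics/g4.png

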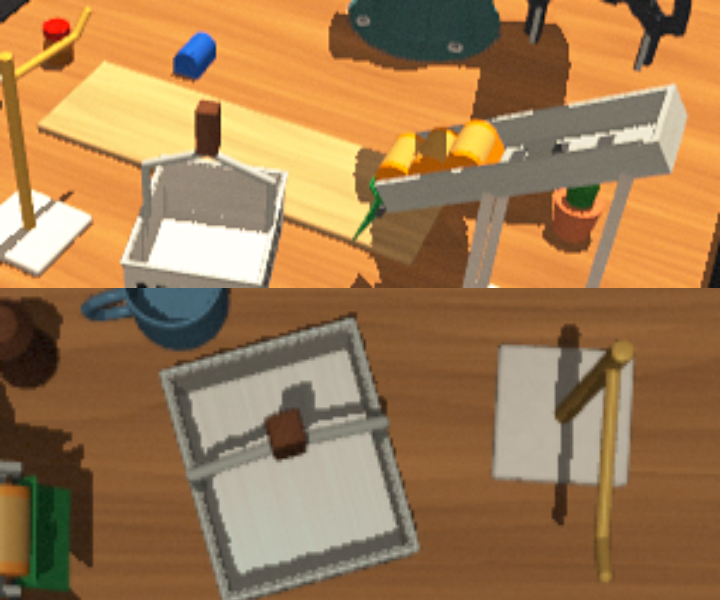

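Emit:
apply_moves:
  rows:
    - {"gripper":0,"dx":59,"dy":352,"dz":0,"turn":-105}
    - {"gripper":0,"dx":59,"dy":352,"dz":0,"turn":-105}
    - {"gripper":0,"dx":59,"dy":352,"dz":0,"turn":-105}
    - {"gripper":0,"dx":59,"dy":352,"dz":0,"turn":-105}
    - {"gripper":0,"dx":59,"dy":352,"dz":0,"turn":-105}
    - {"gripper":0,"dx":59,"dy":352,"dz":59,"turn":-105}
    - {"gripper":0,"dx":59,"dy":352,"dz":59,"turn":-105}
    - {"gripper":0,"dx":59,"dy":352,"dz":59,"turn":-105}
    - {"gripper":0,"dx":59,"dy":352,"dz":59,"turn":-105}
    - {"gripper":0,"dx":59,"dy":352,"dz":59,"turn":-105}
    - {"gripper":0,"dx":59,"dy":352,"dz":59,"turn":-105}
    - {"gripper":0,"dx":59,"dy":352,"dz":59,"turn":-105}

```text
clock: 19.95
position: [0.6354, -0.0436, 0.3383]
eef_rot: [-0.001, 0.601, 0.799, -0.0]
force: [-0.5, 0.8, -0.6]
grip_width: 1.001
grasp_force: 0.0
```

```bash
python3 -c "
from h import *
to(.636,-.044,.232,16)
C=cam('scene'); cv2.imwrite('pics/g5.png',cv2.resize(C[0][130:330,220:400],None,fx=3,fy=3))
for p in [(.636,-.044,.243),(.636,-.044,.183),(.636,-.044,.213)]:print(proj(C,p))"
```

```text
dx -0.5 dy 0.4 dz 106.3 turn 0.1  (yaw 16.1, q6 -26, pos [ 0.6354 -0.0436  0.3383], F [-0.5  0.8 -0.6] w 1.00 g 0.0 t 19.9)
[304.9218815 233.2818169]
[304.99064951 251.59296555]
[304.95681781 242.58445491]
```

View pics/g5.png

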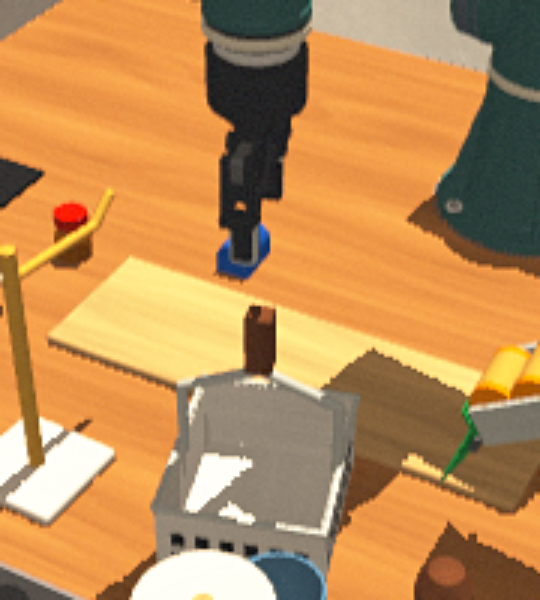

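Emit:
apply_moves:
  rows:
    - {"gripper":0,"dx":2,"dy":0,"dz":50,"turn":0}
    - {"gripper":0,"dx":2,"dy":0,"dz":90,"turn":0}
    - {"gripper":0,"dx":2,"dy":0,"dz":105,"turn":0}
    - {"gripper":0,"dx":2,"dy":0,"dz":105,"turn":0}
    - {"gripper":1,"dx":2,"dy":0,"dz":105,"turn":0}
    - {"gripper":1,"dx":2,"dy":0,"dz":105,"turn":0}
    - {"gripper":1,"dx":2,"dy":0,"dz":105,"turn":0}
    - {"gripper":1,"dx":2,"dy":0,"dz":105,"turn":0}
    - {"gripper":1,"dx":2,"dy":0,"dz":105,"turn":0}
    - {"gripper":1,"dx":2,"dy":0,"dz":105,"turn":0}
    - {"gripper":1,"dx":2,"dy":0,"dz":105,"turn":0}
    - {"gripper":1,"dx":2,"dy":0,"dz":105,"turn":0}

```text
clock: 21.5
position: [0.6359, -0.042, 0.2353]
eef_rot: [0.001, 0.6, 0.8, 0.0]
force: [-0.0, -0.2, 5.5]
grip_width: 0.268
grasp_force: 60.0
```

```bash
python3 -c "
from h import *
to(.572,.013,.364,91)"
```

```text
dx 70.7 dy -45.9 dz -128.7 turn -74.7  (yaw 16.3, q6 -26, pos [ 0.6359 -0.042   0.2353], F [-0.  -0.2  5.5] w 0.27 g 60.0 t 21.5)
```

Emit:
apply_moves:
  rows:
    - {"gripper":1,"dx":0,"dy":0,"dz":-30,"turn":0}
    - {"gripper":1,"dx":0,"dy":0,"dz":-80,"turn":0}
    - {"gripper":1,"dx":0,"dy":0,"dz":-130,"turn":0}
    - {"gripper":1,"dx":0,"dy":0,"dz":-130,"turn":0}
    - {"gripper":1,"dx":35,"dy":-23,"dz":-130,"turn":-10}
    - {"gripper":1,"dx":71,"dy":-46,"dz":-130,"turn":-20}
    - {"gripper":1,"dx":71,"dy":-46,"dz":-130,"turn":-30}
    - {"gripper":1,"dx":71,"dy":-46,"dz":-130,"turn":-40}
    - {"gripper":1,"dx":71,"dy":-46,"dz":-130,"turn":-50}
    - {"gripper":1,"dx":71,"dy":-46,"dz":-130,"turn":-60}
    - {"gripper":1,"dx":71,"dy":-46,"dz":-130,"turn":-70}
    - {"gripper":1,"dx":71,"dy":-46,"dz":-130,"turn":-75}
    - {"gripper":1,"dx":71,"dy":-46,"dz":-130,"turn":-75}
    - {"gripper":1,"dx":71,"dy":-46,"dz":-130,"turn":-75}

```text
clock: 23.25
position: [0.5706, 0.0135, 0.3631]
eef_rot: [-0.001, -0.011, 1.0, 0.0]
force: [-0.5, 0.3, -2.8]
grip_width: 0.276
grasp_force: 60.1
```

```bash
python3 -c "
from h import *
to(.572,.013,.287,91)
C=cam('scene');a=C[0][170:310,220:520]
D=cam('top');b=D[0][135:250,200:440]
a=cv2.resize(a,(640,299));b=cv2.resize(b,(640,307))[:301]; cv2.imwrite('pics/g6.png',np.vstack([a,b]))"
```

```text
dx -1.4 dy -0.5 dz 76.1 turn 0.2  (yaw 91.2, q6 -97, pos [0.5706 0.0135 0.3631], F [-0.5  0.3 -2.8] w 0.28 g 60.1 t 23.2)
```

View pics/g6.png

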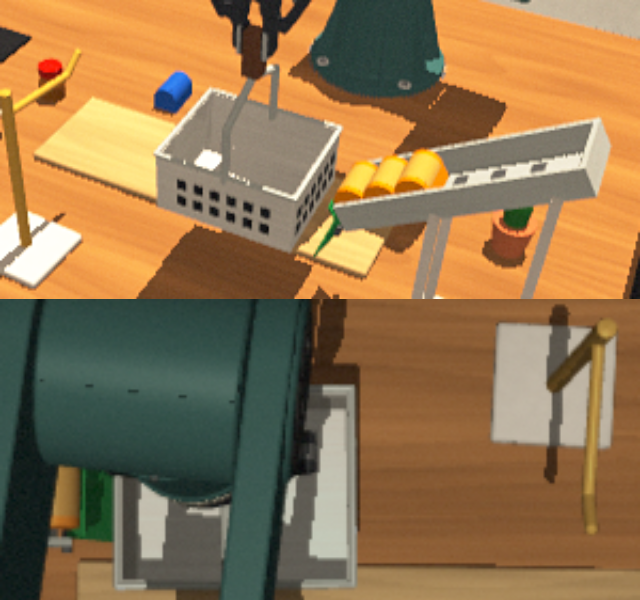

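Emit:
apply_moves:
  rows:
    - {"gripper":1,"dx":-1,"dy":0,"dz":30,"turn":0}
    - {"gripper":1,"dx":-1,"dy":0,"dz":60,"turn":0}
    - {"gripper":1,"dx":-1,"dy":0,"dz":76,"turn":0}
    - {"gripper":1,"dx":-1,"dy":0,"dz":76,"turn":0}
    - {"gripper":1,"dx":-1,"dy":0,"dz":76,"turn":0}

```text
clock: 23.98
position: [0.5731, 0.0134, 0.2895]
eef_rot: [0.001, -0.012, 1.0, -0.0]
force: [0.2, 0.0, -2.7]
grip_width: 0.273
grasp_force: 60.0
```

```bash
python3 -c "
from h import *
D=cam('top')
for q in [(243.9,242),(333,242),(333,167),(243.9,167)]: print(onz(D,q,.213))
to(.572,.090,.286,91)
C=cam('scene')
cv2.imwrite('pics/g7.png',cv2.resize(C[0][180:320,270:470],None,fx=3.5,fy=3.5))"
```

```text
[0.49332907 0.09916016 0.213     ]
[ 0.49580364 -0.08179311  0.213     ]
[ 0.64891496 -0.07983051  0.213     ]
[0.6466251 0.1022641 0.213    ]
dx -0.6 dy 76.6 dz 3.7 turn 0.3  (yaw 91.3, q6 -97, pos [0.5732 0.0134 0.2897], F [-1.1  0.6 -2.5] w 0.27 g 60.0 t 24.0)
```

View pics/g7.png

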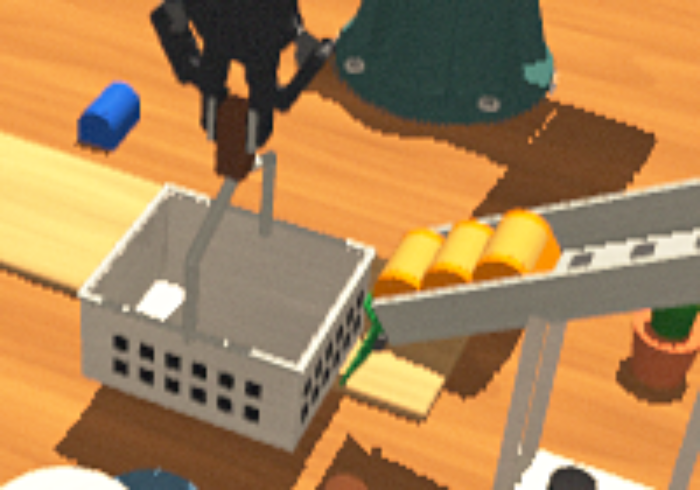

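Emit:
apply_moves:
  rows:
    - {"gripper":1,"dx":-1,"dy":20,"dz":1,"turn":0}
    - {"gripper":1,"dx":-1,"dy":40,"dz":1,"turn":0}
    - {"gripper":1,"dx":-1,"dy":55,"dz":1,"turn":0}
    - {"gripper":1,"dx":-1,"dy":65,"dz":1,"turn":0}
    - {"gripper":1,"dx":-1,"dy":72,"dz":1,"turn":0}
    - {"gripper":1,"dx":-1,"dy":78,"dz":1,"turn":0}
    - {"gripper":1,"dx":-1,"dy":80,"dz":1,"turn":0}
    - {"gripper":1,"dx":-1,"dy":80,"dz":1,"turn":0}
    - {"gripper":1,"dx":-1,"dy":80,"dz":1,"turn":0}
    - {"gripper":1,"dx":-1,"dy":80,"dz":1,"turn":0}
    - {"gripper":1,"dx":-1,"dy":80,"dz":1,"turn":0}
    - {"gripper":1,"dx":-1,"dy":80,"dz":1,"turn":0}
    - {"gripper":1,"dx":-1,"dy":80,"dz":1,"turn":0}
    - {"gripper":1,"dx":-1,"dy":80,"dz":1,"turn":0}

```text
clock: 25.82
position: [0.5712, 0.0935, 0.2873]
eef_rot: [-0.0, -0.012, 1.0, 0.0]
force: [0.2, -2.2, -8.3]
grip_width: 0.271
grasp_force: 69.6
```

```bash
python3 -c "
from h import *
to(.572,.090,.286,91)
C=cam('scene')
cv2.imwrite('pics/g8.png',cv2.resize(C[0][180:320,270:470],None,fx=3.5,fy=3.5))"
```

```text
dx -0.7 dy -3.6 dz 1.3 turn 0.3  (yaw 91.3, q6 -89, pos [0.5712 0.0935 0.2873], F [ 0.2 -2.2 -8.3] w 0.27 g 69.6 t 25.8)
```

View pics/g8.png

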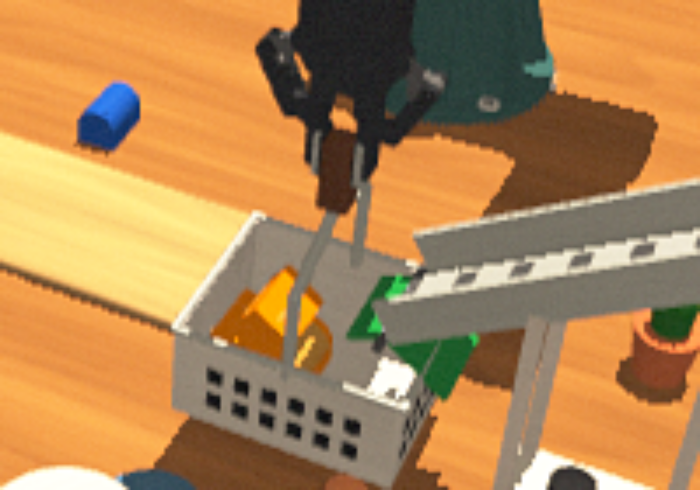

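Emit:
apply_moves:
  rows:
    - {"gripper":1,"dx":0,"dy":-15,"dz":0,"turn":0}
    - {"gripper":1,"dx":0,"dy":-35,"dz":0,"turn":0}
    - {"gripper":1,"dx":0,"dy":-60,"dz":0,"turn":0}
    - {"gripper":1,"dx":0,"dy":-90,"dz":0,"turn":0}
    - {"gripper":1,"dx":0,"dy":-110,"dz":0,"turn":0}
    - {"gripper":1,"dx":0,"dy":-113,"dz":-20,"turn":0}
    - {"gripper":1,"dx":0,"dy":-113,"dz":-43,"turn":0}
    - {"gripper":1,"dx":0,"dy":-113,"dz":-43,"turn":0}
    - {"gripper":1,"dx":0,"dy":-113,"dz":-43,"turn":0}

```text
clock: 27.0
position: [0.5736, -0.0196, 0.3297]
eef_rot: [-0.0, -0.011, 1.0, 0.0]
force: [-0.7, 0.5, -5.7]
grip_width: 0.271
grasp_force: 69.9
```

```bash
python3 -c "
from h import *
to(.48,-.02,.33,-2.5)"
```

```text
dx 93.6 dy 1.8 dz -0.3 turn -86.2  (yaw 91.3, q6 -100, pos [ 0.5736 -0.0196  0.3297], F [-0.7  0.5 -5.7] w 0.27 g 69.9 t 27.0)
```

Emit:
apply_moves:
  rows:
    - {"gripper":1,"dx":30,"dy":0,"dz":0,"turn":5}
    - {"gripper":1,"dx":60,"dy":1,"dz":0,"turn":13}
    - {"gripper":1,"dx":85,"dy":2,"dz":0,"turn":22}
    - {"gripper":1,"dx":94,"dy":2,"dz":0,"turn":31}
    - {"gripper":1,"dx":94,"dy":2,"dz":0,"turn":40}
    - {"gripper":1,"dx":94,"dy":2,"dz":0,"turn":49}
    - {"gripper":1,"dx":94,"dy":2,"dz":0,"turn":58}
    - {"gripper":1,"dx":94,"dy":2,"dz":0,"turn":67}
    - {"gripper":1,"dx":94,"dy":2,"dz":0,"turn":76}
    - {"gripper":1,"dx":94,"dy":2,"dz":0,"turn":85}
    - {"gripper":1,"dx":94,"dy":2,"dz":0,"turn":91}
    - {"gripper":1,"dx":94,"dy":2,"dz":0,"turn":94}
    - {"gripper":1,"dx":94,"dy":2,"dz":0,"turn":94}
    - {"gripper":1,"dx":94,"dy":2,"dz":0,"turn":94}

```text
clock: 28.75
position: [0.4796, -0.0196, 0.3297]
eef_rot: [-0.0, 0.723, 0.691, -0.0]
force: [-0.0, -0.1, -5.0]
grip_width: 0.274
grasp_force: 70.0
```

```bash
python3 -c "
from h import *
to(.48,-.2545,.33,-2.5)"
```

```text
dx -234.6 dy 11.1 dz -0.3 turn -0.1  (yaw -2.6, q6 -8, pos [ 0.4796 -0.0196  0.3297], F [-0.  -0.1 -5. ] w 0.27 g 70.0 t 28.8)
```

Emit:
apply_moves:
  rows:
    - {"gripper":1,"dx":-25,"dy":1,"dz":0,"turn":0}
    - {"gripper":1,"dx":-60,"dy":3,"dz":0,"turn":0}
    - {"gripper":1,"dx":-100,"dy":5,"dz":0,"turn":0}
    - {"gripper":1,"dx":-140,"dy":7,"dz":0,"turn":0}
    - {"gripper":1,"dx":-180,"dy":9,"dz":0,"turn":0}
    - {"gripper":1,"dx":-210,"dy":10,"dz":0,"turn":0}
    - {"gripper":1,"dx":-228,"dy":11,"dz":0,"turn":0}
    - {"gripper":1,"dx":-235,"dy":11,"dz":0,"turn":0}
    - {"gripper":1,"dx":-235,"dy":11,"dz":0,"turn":0}
    - {"gripper":1,"dx":-235,"dy":11,"dz":0,"turn":0}

```text
clock: 30.0
position: [0.4799, -0.2538, 0.3302]
eef_rot: [-0.0, 0.723, 0.691, 0.0]
force: [0.4, 1.1, -5.1]
grip_width: 0.273
grasp_force: 69.9
```

```bash
python3 -c "
from h import *
to(.567,-.2575,.33,-2.5)
C=cam('scene');a=C[0][120:300,160:340]
D=cam('top');b=D[0][130:270,360:500]
cv2.imwrite('pics/g9.png',np.hstack([cv2.resize(a,(400,400)),cv2.resize(b,(400,400))]))"
```

```text
dx 0.3 dy 87.2 dz 0.2 turn -0.1  (yaw -2.6, q6 -33, pos [ 0.4799 -0.2538  0.3302], F [ 0.4  1.1 -5.1] w 0.27 g 69.9 t 30.0)
```

View pics/g9.png

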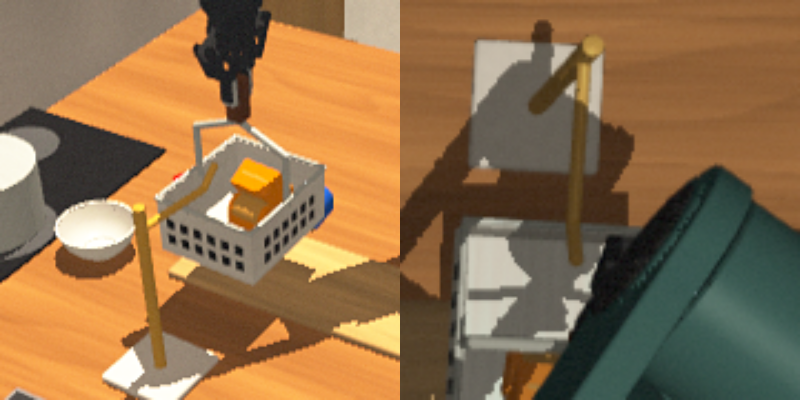

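Emit:
apply_moves:
  rows:
    - {"gripper":1,"dx":0,"dy":15,"dz":0,"turn":0}
    - {"gripper":1,"dx":0,"dy":40,"dz":0,"turn":0}
    - {"gripper":1,"dx":0,"dy":65,"dz":0,"turn":0}
    - {"gripper":1,"dx":0,"dy":82,"dz":0,"turn":0}
    - {"gripper":1,"dx":0,"dy":87,"dz":0,"turn":0}
    - {"gripper":1,"dx":0,"dy":87,"dz":0,"turn":0}
    - {"gripper":1,"dx":0,"dy":87,"dz":12,"turn":0}
    - {"gripper":1,"dx":0,"dy":87,"dz":25,"turn":0}
    - {"gripper":1,"dx":0,"dy":87,"dz":35,"turn":0}
    - {"gripper":1,"dx":0,"dy":87,"dz":40,"turn":0}
    - {"gripper":1,"dx":0,"dy":87,"dz":42,"turn":0}
    - {"gripper":1,"dx":0,"dy":87,"dz":42,"turn":0}

```text
clock: 31.6
position: [0.5675, -0.2588, 0.2887]
eef_rot: [0.0, 0.723, 0.69, 0.001]
force: [2.1, 2.4, -4.2]
grip_width: 0.269
grasp_force: 70.1
```

```bash
python3 -c "
from h import *
to(.567,-.2575,.285,-2.5)
C=cam('scene');a=C[0][120:300,160:340]
cv2.imwrite('pics/g10.png',cv2.resize(a,(580,580)))"
```

```text
dx 1.3 dy -0.5 dz 3.7 turn -0.2  (yaw -2.7, q6 -28, pos [ 0.5675 -0.2588  0.2887], F [ 2.1  2.4 -4.2] w 0.27 g 70.1 t 31.6)
```

View pics/g10.png

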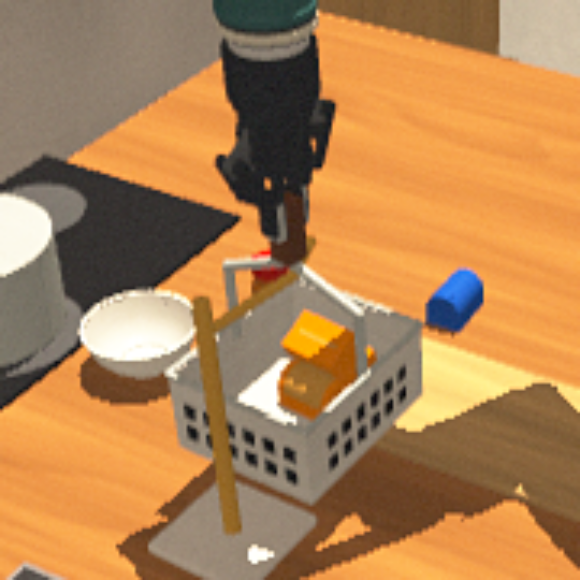

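Emit:
apply_moves:
  rows:
    - {"gripper":1,"dx":0,"dy":0,"dz":2,"turn":0}
    - {"gripper":1,"dx":0,"dy":0,"dz":3,"turn":0}
    - {"gripper":1,"dx":0,"dy":0,"dz":3,"turn":0}
    - {"gripper":1,"dx":0,"dy":0,"dz":3,"turn":0}

```text
clock: 32.15
position: [0.5681, -0.259, 0.2878]
eef_rot: [0.002, 0.723, 0.69, 0.001]
force: [1.1, 4.7, 8.0]
grip_width: 0.275
grasp_force: 71.9
```

Emit:
apply_moves:
  rows:
    - {"gripper":1,"dx":0,"dy":0,"dz":-2,"turn":0}
    - {"gripper":0.65,"dx":0,"dy":0,"dz":-2,"turn":0}
    - {"gripper":0.5,"dx":0,"dy":0,"dz":-2,"turn":0}
    - {"gripper":0.3,"dx":0,"dy":0,"dz":-2,"turn":0}
    - {"gripper":0,"dx":0,"dy":0,"dz":-2,"turn":0}
    - {"gripper":0,"dx":0,"dy":0,"dz":-2,"turn":0}
    - {"gripper":0,"dx":0,"dy":0,"dz":-2,"turn":0}
    - {"gripper":0,"dx":0,"dy":0,"dz":-2,"turn":0}
    - {"gripper":0,"dx":0,"dy":0,"dz":-20,"turn":0}
    - {"gripper":0,"dx":0,"dy":0,"dz":-60,"turn":0}
    - {"gripper":0,"dx":0,"dy":0,"dz":-110,"turn":0}
    - {"gripper":0,"dx":0,"dy":0,"dz":-130,"turn":0}
    - {"gripper":0,"dx":0,"dy":0,"dz":-130,"turn":0}
    - {"gripper":0,"dx":0,"dy":0,"dz":-130,"turn":0}
    - {"gripper":0,"dx":0,"dy":0,"dz":-130,"turn":0}
    - {"gripper":0,"dx":0,"dy":0,"dz":-130,"turn":0}
    - {"gripper":0,"dx":0,"dy":0,"dz":-130,"turn":0}
    - {"gripper":0,"dx":0,"dy":0,"dz":-130,"turn":0}
    - {"gripper":0,"dx":0,"dy":0,"dz":-130,"turn":0}
    - {"gripper":0,"dx":0,"dy":0,"dz":-130,"turn":0}

```text
clock: 34.65
position: [0.5669, -0.2591, 0.4154]
eef_rot: [0.0, 0.723, 0.69, 0.0]
force: [0.2, -0.2, -0.4]
grip_width: 1.001
grasp_force: 0.0
```

```bash
python3 -c "
from h import *
to(.567,-.2575,.285,-2.5)
C=cam('scene');a=C[0][130:330,160:440]
cv2.imwrite('pics/g11.png',cv2.resize(a,(784,560)))"
```

```text
dx 1.6 dy 0.0 dz 130.4 turn -0.2  (yaw -2.7, q6 -28, pos [ 0.5669 -0.2591  0.4154], F [ 0.2 -0.2 -0.4] w 1.00 g 0.0 t 34.6)
```

View pics/g11.png

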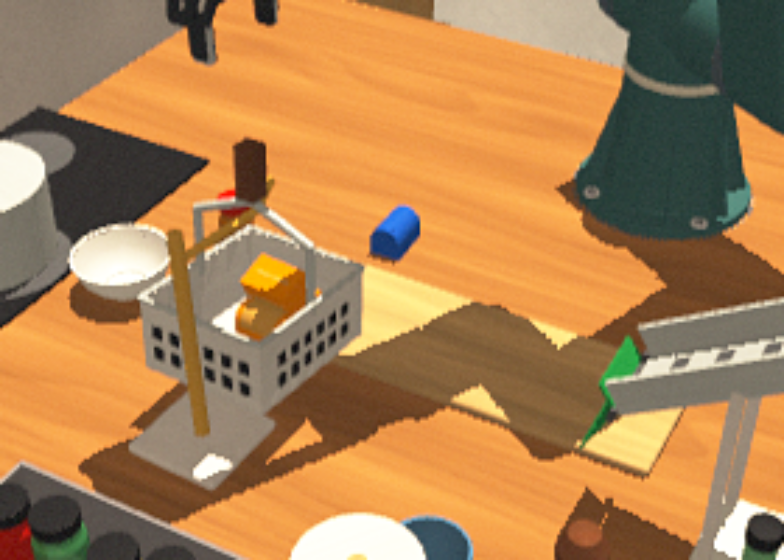

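Emit:
apply_moves:
  rows:
    - {"gripper":0,"dx":0,"dy":0,"dz":0,"turn":0}
    - {"gripper":0,"dx":0,"dy":0,"dz":0,"turn":0}
    - {"gripper":0,"dx":0,"dy":0,"dz":0,"turn":0}
    - {"gripper":0,"dx":0,"dy":0,"dz":0,"turn":0}
    - {"gripper":0,"dx":0,"dy":0,"dz":0,"turn":0}
    - {"gripper":0,"dx":0,"dy":0,"dz":0,"turn":0}
    - {"gripper":0,"dx":0,"dy":0,"dz":0,"turn":0}
    - {"gripper":0,"dx":0,"dy":0,"dz":0,"turn":0}
    - {"gripper":0,"dx":0,"dy":0,"dz":0,"turn":0}
    - {"gripper":0,"dx":0,"dy":0,"dz":0,"turn":0}
    - {"gripper":0,"dx":0,"dy":0,"dz":0,"turn":0}
    - {"gripper":0,"dx":0,"dy":0,"dz":0,"turn":0}
    - {"gripper":0,"dx":0,"dy":0,"dz":0,"turn":0}
    - {"gripper":0,"dx":0,"dy":0,"dz":0,"turn":0}
    - {"gripper":0,"dx":0,"dy":0,"dz":0,"turn":0}
    - {"gripper":0,"dx":0,"dy":0,"dz":0,"turn":0}

```text
clock: 36.7
position: [0.5669, -0.259, 0.4153]
eef_rot: [-0.0, 0.723, 0.69, 0.0]
force: [0.1, 0.9, 0.6]
grip_width: 0.996
grasp_force: 0.0
```

```bash
python3 -c "
from h import *
f=[]
for i in range(6): f.append(cam('scene')[0][180:290,205:295].astype(int))
for a in f[1:]: print((abs(a-f[0]).max(2)>40).sum())
print(robot.job_done())"
```

```text
0
0
0
0
0
the job is handed in; nothing more can be done
None
```

The job is handed in: all three chunks went down the chute into the basket, which hangs still on the hook with the flap closed and the gripper clear; no verdict came back.

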